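# Show a column of tape rolls to the label reader

### The job

First turn the reader's knob until the pointer on its carriage lines up with the index mark, and leave it so. Then draw the tall column of tape rolls straight up out of its carton cell, tip it so that its lower end squarely faces the reader's sloping window, centred on it and about 5 cm away, and finish while holding it still there in the air, touching neither the reader nor anything else. Leave the two short columns in their cells and everything else on the bench where it is.

Things in the scene. Friction and masses are not known exactly. Their poses are not given: they have to be found in the camera images.
- tall_stack: the tall shrink-wrapped column of eight small tan tape rolls: a plain cylinder 46 mm across and 140 mm high, about 160 g (0.7 to 1.4 times that). Origin at the centre of its lower end, z along its axis to its upper end. It stands loose in one of the three carton cells and its upper 79 mm stand above the carton's rim.
- short_stack_a: a short column of five of the same rolls, 46 mm across and 85 mm high, standing in another cell; origin at the centre of its lower end. Not to be moved.
- short_stack_b: the other short column, as short_stack_a, in the third cell. Not to be moved.
- carton: fixed cardboard tray with three square cells in a row along its own y, open at the top: 62 x 178 x 65 mm high, walls, dividers and floor 4 mm, cells 54 mm wide with centres 58 mm apart. Origin at the centre of its underside, on the bench. A thin cardboard flap (looks only) leans outward from its -x side.
- station: the fixed reader station: a white base plate 160 mm (own x, from -60 to +100 mm) by 300 mm (own y) and 12 mm thick, with a carriage on two rods along its own y. Origin on the bench under the rods' centre line. Its own +x points away from the robot, give or take its yaw. The knob stands at own y = +100 mm; the scan head rides on the carriage at own y = -50 to -98 mm.
- aim_knob (a joint): angle of the black bar knob on the station, 0 to 4 rad, growing clockwise as seen from above. Every rad clockwise drives the carriage with pointer and scan head 12 mm towards the station's -y (to the right seen from the robot). Stiff (0.06 N m): it and the carriage stay where they are left. The pointer always starts 9 to 28 mm short of the mark, so the knob must go clockwise, by about 0.8 to 2.3 rad.
- knob_grip (a point): point on the knob's vertical axis at a good height to grip it, 56 mm above the bench. The knob's grip is an upright bar 44 mm long, 14 mm thick and 30 mm high (from 38 to 68 mm above the bench), on a disc 42 mm across; at joint value 0 the bar lies along the station's x, and it turns with the knob.
- pointer (a point): tip of the flat steel pointer (4 mm wide) that sticks out of the carriage on the side away from the robot; it moves with the carriage. Points along the station's x.
- mark (a point): the index mark: edge of an upright steel blade 4 mm thick and 22 mm high, fixed on a strip on the station's far edge (own x about 92 mm), facing the pointer tip; axes parallel to the station's. Pointer and mark line up when they have the same y in the station's frame.
- window (a point): window of the scan head, a grey box 74 x 64 x 40 mm on the carriage, with a dark window of 56 x 48 mm on its sloping upper face. Origin at the window's centre, about 125 mm above the bench, z out of the window: it leans 0.7 rad (40 degrees) from vertical towards the robot (the station's -x). y is the station's y.
- parcel_roll: bystander: big parcel tape roll lying flat, 100 mm across, 48 mm high; origin under its centre
- brown_roll: bystander: brown tape roll lying flat, 90 mm across, 24 mm high; origin under its centre
- cleaner: bystander: white plastic bottle 60 mm across and 170 mm high; origin under its centre
- small_box: bystander: closed cardboard box 110 x 80 x 60 mm; origin under its centre
- core: bystander: cardboard tube 40 mm across and 100 mm high, standing; origin under its centre
Things that resemble listed ones, but are neither listed nor needed, are in the scene too. Leave any orange, pink or turquoise look-alike of the carton alone.

How it is judged:
By the outcome, as a careful person would: the job done as asked, in the order asked, and still so for the second after the job is handed in, while the arm keeps its last pose, push and grip.
It also fails if it takes over 72 s, if anything falls off the work surface, if the arm or the gripper's body presses on something with over 40 N, if the wrist force passes 120 N, or if a joint passes its speed limit or range.

### The arm

A 7-joint arm with a two-finger parallel gripper is mounted at the origin on the work surface. World frame = base frame: x ahead of the robot, y to its left, z up, the work surface at z = 0. Lengths are in m, angles in degrees, forces in N, time in s.
With the tool pointing down it reaches from about 0.425 to 0.875 m from the base axis. Payload 4.7 kg.
Tool frame: the origin (TCP) lies at the very end of the fingers, on their centre line; the grasp point (between the pads) lies 19 mm behind it; z points along the fingers, y is the direction in which the jaws open and shut (so a half turn about z gives the same grasp; the last joint's range is limited). The gripper opens to 85 mm and grips with 20 to 120 N. Pads are 22 mm wide; open, the fingers measure 114 mm over their backs; the gripper's body (76 mm by 85 mm) begins 54 mm behind the grasp point. The pads swing forward as they close: fully open they stand 13 mm farther back than shut.
Start: joints at [70.078, 18.392, -4.016, 83.108, 1.295, 78.541, -3.26], TCP at [0.23, -0.608, 0.231] pointing down, gripper open.
Joint ranges: [-163.93, 163.93], [-17.29, 119.83], [-79.2, 71.16], [3.27, 140.29], [-89.18, 269.18], [5.43, 117.66], [-154.24, 154.24]. Speed limits (degrees/s): [147.25, 147.25, 180, 180, 180, 180, 180].

### API

Orientations are given as [roll, pitch, yaw] about the fixed x, y, z axes, in that order (R = Rz(yaw) Ry(pitch) Rx(roll)).
In Python, from workcell import sensors, imaging, env gives the robot as it stands.
- The arm moves only by the shell command python3 -m handwheel 'ROWS' [FORCE]. ROWS is text: rows parted by semicolons, each of 7 numbers parted by spaces: the turn, a rotation vector about the tool's x, y, z in degrees, then the shift along the tool's x, y, z in cm, then the gripper command: -1 is shut, 1 is fully open, values between are in proportion. A call has 1 to 20 rows; each row shifts and turns the commanded pose from where the row before left it, along the tool's axes as they then stand; what a row does not reach is not made up. A row lasts 1/12 s, in which the tool goes at most 41.7 mm and 7.16 degrees, less where a joint would pass 70% of its speed; a pose out of reach is approached as far as the arm can. A call is refused whole if a number of a shift passes 4.17 or a number of a turn 7.16, either way. A call with a gripper value outside its range is refused whole. The fingers move at their own pace and stop on an object; FORCE is the grip in N (left out, the last holds). Time passes only in rows, so rows that do not move let the fingers close. It gives the time, the measured TCP pose, the force and the opening at its end, in the units of the state.
- sensors.sense(): the state, without advancing time (a new reading comes with each control period).
- imaging.get_image(name): name is "scene" or "top" or "wrist"; returns a dict with "color" (480x640x3 uint8, red, green, blue), "range_z" (480x640 float32, m along the optical axis (not along the pixel's ray), 0 where there is no reading), "mtx" (3x3 intrinsics, pixels), "k1" (the pictures are not rectified: a ray, as slopes to the right and down, at radius r is drawn at 1 + k1 r^2 times it, then the intrinsics apply), "cam_to_world" (4x4, takes a point from camera to world coordinates); the wrist camera has in their place "tool_from_camera" (4x4, takes a point from camera to tool coordinates, whose origin is the TCP and whose axes are the flange's). Camera axes: x right, y down, z forward; pixel columns grow to the right and rows downward; lengths in m; the calibration is good to about 2 mm. A picture is of the moment at which its call begins: read the wrist's pose just before it.
- env.hand_in(): hands the job in, once; it reports no verdict.
The state is a dict: "clock": time; "qpos": joint angles; "joint_vel": joint speeds; "tau": joint torques, N m; "position": TCP position; "orientation": TCP orientation; "force": force on the tool from outside, world axes, zero at the start; "moment": the same for the moment, N m; "gripper_width": finger opening in m.
Only numpy, scipy, OpenCV 4.12 (cv2) and the standard library are available. Lean on these libraries where they do the work, as an engineer would, in place of code of your own. Each camera call takes 0.05 s, during which the arm holds its last target. There are 200 camera calls.

## Working session

There is one attempt and no reset: what is moved stays moved. The work goes in short steps, Python scripts to look and compute and a shell command to move; the robot and the scene stay as the last step left them, time stands still between calls to the robot, and variables do not carry over. Pictures are saved under pics/ and viewed, about 8 in all and at most 12, crops included, and the job is handed in when it is done.

```bash
mkdir -p pics; ls; cat > h.py <<'E'
import numpy as np,cv2
from scipy.spatial.transform import Rotation as R
from workcell import sensors,imaging,env
def T(s):
    M=np.eye(4);M[:3,:3]=R.from_euler('xyz',s['orientation'],degrees=True).as_matrix();M[:3,3]=s['position'];return M
def grab(n,save=None):
    s=sensors.sense();d=imaging.get_image(n)
    d['M']=T(s)@d['tool_from_camera'] if n=='wrist' else np.array(d['cam_to_world'])
    if save: cv2.imwrite('pics/'+save,d['color'][:,:,::-1]); np.savez('pics/'+save+'.npz',**{k:d[k] for k in('color','range_z','mtx','k1','M')})
    return d
def load(f): return dict(np.load('pics/'+f+'.npz'))
def rays(d,px):
    px=np.atleast_2d(np.float64(px));k=np.array(d['mtx']);u=(px-[k[0,2],k[1,2]])/[k[0,0],k[1,1]]
    v=u.copy()
    for _ in range(20): v=u/(1+float(d['k1'])*(v**2).sum(1,keepdims=True))
    return np.c_[v,np.ones(len(v))]
def plane(d,px,z):
    M=d['M'];r=rays(d,px)@M[:3,:3].T;return M[:3,3]+r*((z-M[2,3])/r[:,2])[:,None]
def depth(d,px):
    px=np.atleast_2d(px);r=rays(d,px);z=d['range_z'][px[:,1].astype(int),px[:,0].astype(int)]
    return (r*z[:,None])@d['M'][:3,:3].T+d['M'][:3,3]
def cloud(d):
    v,u=np.mgrid[:480,:640];return depth(d,np.c_[u.ravel(),v.ravel()]).reshape(480,640,3)
def proj(d,P):
    P=(np.atleast_2d(P)-d['M'][:3,3])@d['M'][:3,:3];s=P[:,:2]/P[:,2:];s=s*(1+float(d['k1'])*(s**2).sum(1,keepdims=True));k=np.array(d['mtx']);return s*[k[0,0],k[1,1]]+[k[0,2],k[1,2]]
E
python3 - <<'E'
from h import *
print(sensors.sense())
for n in('top','scene'):
    d=grab(n,n+'0.png');print(n,d['M'].round(3),d['mtx'],d['k1'])
E
```

```text
pics
{'clock': 0.0, 'qpos': array([70.07866051, 18.44119833, -4.01569947, 83.17471783,  1.29486472,
       78.54072456, -3.25927625]), 'joint_vel': array([ 0.02809295, -0.02195853,  0.04697139, -0.00975593, -0.0017736 ,
        0.09385   ,  0.06742099]), 'tau': array([ 6.28615289e-04, -4.93577814e+01, -3.82015016e-01, -3.14329469e+01,
        1.29506376e-02,  1.11852569e-02, -1.12458164e-05]), 'position': array([ 0.22983414, -0.6074362 ,  0.23020089]), 'orientation': array([-1.79888596e+02,  5.53300860e-03,  2.07319467e+01]), 'force': array([-0.11638779, -0.19760495,  0.04578648]), 'moment': array([-0.07018237,  0.03680005, -0.0323334 ]), 'gripper_width': 0.08521498159434494}
top [[-0.007 -0.999  0.053  0.441]
 [-1.     0.006 -0.009  0.072]
 [ 0.009 -0.053 -0.999  1.627]
 [ 0.     0.     0.     1.   ]] [[550.52072539   0.         316.97173258]
 [  0.         550.52072539 242.48174229]
 [  0.           0.           1.        ]] -0.1546012472085957
scene [[-0.889  0.379 -0.256  0.837]
 [ 0.457  0.733 -0.504  0.625]
 [-0.003 -0.566 -0.825  1.058]
 [ 0.     0.     0.     1.   ]] [[487.39020219   0.         310.01255764]
 [  0.         487.39020219 238.33592968]
 [  0.           0.           1.        ]] -0.014482633722497858
```

View pics/top0.png

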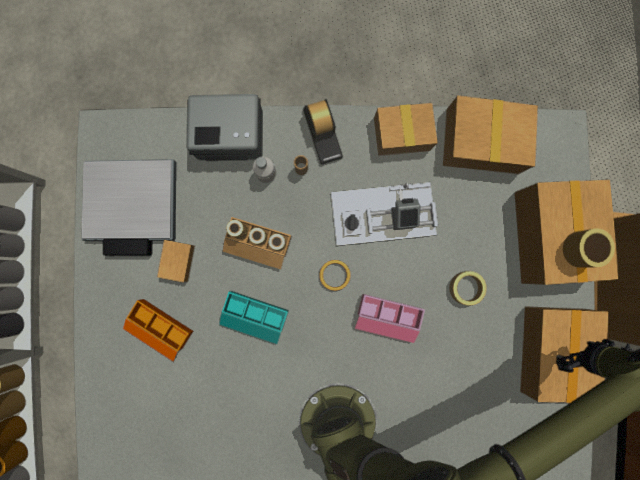

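View pics/scene0.png

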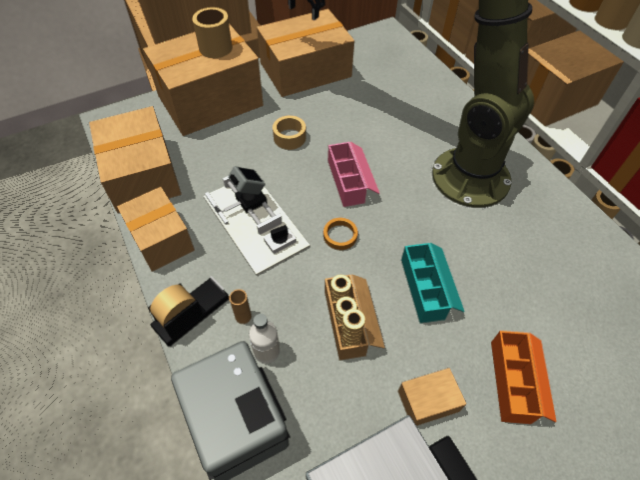

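The top view shows the brown carton at (257,243) with rolls at (235,228), (257,236) and (277,241). The station is at (385,213), with the knob at (351,222) and the head at (406,213). Carton look-alikes are orange (158,328), turquoise (254,316) and pink (390,318), and all three are empty. The only candidates for the tall column are the three rolls in the brown carton.

```bash
python3 - <<'E'
from h import *
t=load('top0.png');s=load('scene0.png')
a=cv2.resize(t['color'][205:275,215:300],None,fx=4.7,fy=4.7,interpolation=2);b=cv2.resize(t['color'][175:250,325:445],None,fx=6,fy=6,interpolation=2)
c=cv2.resize(s['color'][265:365,315:390],None,fx=3.5,fy=3.5,interpolation=2);e=cv2.resize(s['color'][155:275,200:315],None,fx=3.5,fy=3.5,interpolation=2)
H=600;im=np.zeros((900,1200,3),np.uint8)
for x,y,p in((0,0,a),(410,0,b),(0,460,c),(410,460,e)):
    q=p[:900-y,:1200-x];im[y:y+len(q),x:x+q.shape[1]]=q
im=cv2.resize(im,(800,600),interpolation=3);cv2.imwrite('pics/c1.png',im[:,:,::-1])
C=cloud(t)
# rolls: heights & circle
for n,p in dict(a=(235,228),b=(257,236),c=(277,241)).items():
    w=C[p[1]-13:p[1]+14,p[0]-13:p[0]+14].reshape(-1,3);print(n,np.percentile(w[:,2],[50,80,90,97]).round(3))
Cs=cloud(s)
for p in((341,283),(346,305),(354,319)):
    w=Cs[p[1]-10:p[1]+8,p[0]-10:p[0]+11].reshape(-1,3);top=np.percentile(w[:,2],95);m=w[abs(w[:,2]-top)<.01];print(p,top.round(3),m.mean(0).round(3),np.ptp(m,0).round(3))
for n,p in dict(knob=(351,222),head=(406,213)).items(): print(n,C[p[1]-2:p[1]+3,p[0]-2:p[0]+3].reshape(-1,3).mean(0).round(3))
# plate corners
hsv=cv2.cvtColor(t['color'],cv2.COLOR_RGB2HSV);m=((hsv[...,1]<25)&(hsv[...,2]>190)).astype(np.uint8);m[:175]=0;m[250:]=0;m[:,:325]=0;m[:,445:]=0
r=cv2.minAreaRect(cv2.findNonZero(cv2.morphologyEx(m,cv2.MORPH_OPEN,np.ones((2,2)))));P=plane(t,cv2.boxPoints(r),.012);print(P.round(4),np.linalg.norm(P[1]-P[0]),np.linalg.norm(P[2]-P[1]))
E
```

```text
a [0.061 0.143 0.145 0.148]
b [0.061 0.088 0.091 0.095]
c [0.057 0.087 0.09  0.093]
(341, 283) 0.09 [0.529 0.172 0.087] [0.046 0.046 0.011]
(346, 305) 0.143 [0.56  0.265 0.142] [0.024 0.013 0.007]
(354, 319) 0.145 [0.564 0.282 0.142] [0.046 0.045 0.013]
knob [ 0.582 -0.039  0.065]
head [ 0.6   -0.185  0.135]Traceback (most recent call last):
  File "<stdin>", line 19, in <module>
cv2.error: OpenCV(4.12.0) /io/opencv/modules/imgproc/src/convhull.cpp:143: error: (-215:Assertion failed) total >= 0 && (depth == CV_32F || depth == CV_32S) in function 'convexHull'
```

View pics/c1.png

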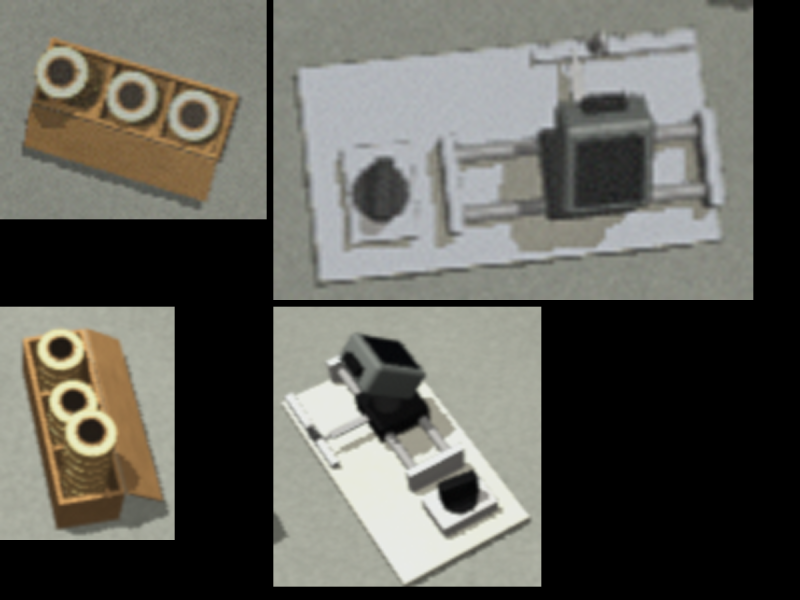

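The tall column is the leftmost one, at top pixel (235,228). Its top measures about (0.564, 0.282, 0.143) and the other two are at about 0.088. The station's yaw is about +5°.

```bash
python3 - <<'E'
from h import *
d=grab('wrist');print(d['tool_from_camera'].round(3),d['mtx'].round(0),d['k1'])
s=sensors.sense();M=T(s)
for P in((.50,-.12,.36),(.6,-.1,.36)): print((M[:3,:3].T@(np.array(P)-M[:3,3])*100).round(1))
t=load('top0.png');hsv=cv2.cvtColor(t['color'],cv2.COLOR_RGB2HSV)
print(t['color'][195,345],t['color'][240,345], hsv[195,345],hsv[170,345])
m=(hsv[...,2]>180).astype(np.uint8);m[:178]=0;m[250:]=0;m[:,:325]=0;m[:,445:]=0
c=max(cv2.findContours(m,0,2)[0],key=cv2.contourArea);r=cv2.minAreaRect(c)
P=plane(t,cv2.boxPoints(r),.012);print(P.round(4),np.linalg.norm(P[1]-P[0]),np.linalg.norm(P[2]-P[1]))
E
```

```text
[[ 0.    -0.945 -0.328  0.084]
 [ 1.     0.     0.    -0.   ]
 [-0.    -0.328  0.945 -0.143]
 [ 0.     0.     0.     1.   ]] [[364.   0. 319.]
 [  0. 364. 243.]
 [  0.   0.   1.]] -0.03690059383113521
[ 42.5 -36.1 -12.9]
[ 52.6 -34.4 -12.9]
[179 183 188] [179 184 187] [107  12 188] [ 42  19 134]
[[ 6.764e-01  1.440e-02  1.200e-02]
 [ 6.965e-01 -1.828e-01  1.200e-02]
 [ 5.395e-01 -1.965e-01  1.200e-02]
 [ 5.203e-01 -4.000e-04  1.200e-02]] 0.19824990977240955 0.15758909090530568
```

```bash
python3 -m handwheel '0 0 0 0 0 -3.5 1;0 0 0 0 0 -3.5 1;0 0 0 3.1 -2.3 0 1;0 0 0 3.1 -2.3 0 1;0 0 0 3.1 -2.3 0 1;0 0 0 3.1 -2.3 0 1;0 0 0 3.1 -2.3 0 1;0 0 0 3.1 -2.3 0 1;0 0 0 3.1 -2.3 0 1;0 0 0 3.1 -2.3 0 1;0 0 0 3.1 -2.3 0 1;0 0 0 3.1 -2.3 0 1;0 0 0 3.1 -2.3 0 1;0 0 0 3.1 -2.3 0 1;0 0 0 3.1 -2.3 0 1;0 0 0 3.1 -2.3 0 1;0 0 0 3.1 -2.3 0 1;0 0 0 3.1 -2.3 0 1;0 0 -7.1 0 0 0 1;0 0 -7.1 0 0 0 1'
python3 -m handwheel '0 0 -7.1 0 0 0 1;0 0 -7.1 0 0 0 1;0 0 -7.1 0 0 0 1;0 0 -7.1 0 0 0 1;0 0 -7.1 0 0 0 1;0 0 -7.1 0 0 0 1;0 0 -7.1 0 0 0 1;0 0 -7.1 0 0 0 1;0 0 -7.1 0 0 0 1;0 0 -7.1 0 0 0 1;0 0 -7.1 0 0 0 1;0 0 -7.1 0 0 0 1;0 0 -7.1 0 0 0 1;0 0 -7.1 0 0 0 1;0 0 -7.1 0 0 0 1;0 0 -7.1 0 0 0 1;0 0 -7.1 0 0 0 1;0 0 -7.1 0 0 0 1;0 0 -7.1 0 0 0 1;0 0 0 0 0 0 1'
python3 - <<'E'
from h import *
grab('wrist','w1.png');s=sensors.sense();print(s['clock'],s['position'],s['orientation'],s['qpos'])
E
```

```text
clock: 1.82
position: [0.5645, -0.0843, 0.3009]
orientation: [-179.9, -0.0, 35.6]
force: [0.3, 0.3, 1.1]
gripper_width: 0.0852
clock: 3.48
position: [0.5635, -0.0882, 0.301]
orientation: [180.0, -0.0, 170.0]
force: [0.4, 1.3, 0.2]
gripper_width: 0.0857
3.5333 [ 0.56348504 -0.08825545  0.30098939] [ 1.79997290e+02 -3.41967692e-02  1.69683452e+02] [ 45.38325311  11.22174675 -45.02802214  87.20883636   7.93678773
  84.8918748   79.87586486]
```

View pics/w1.png

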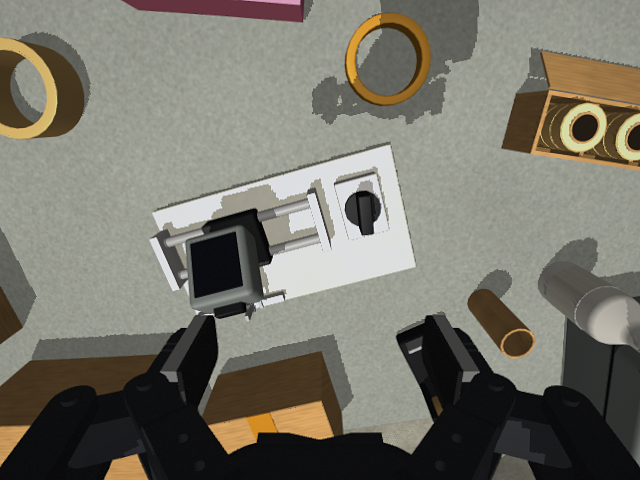

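The station is centred near (285,225) in this view, with the knob at (362,208), its bar running from about (358,200) to (368,234), and the head at (220,265). The head hides the pointer, so I'll look from farther out.

```bash
python3 -m handwheel '0 0 0 -4 -1.1 1.2 1;0 0 0 -4 -1.1 1.2 1;0 0 0 -4 -1.1 1.2 1;0 0 0 -4 -1.1 1.2 1;0 0 0 -4 -1.1 1.2 1;0 0 -7.1 0 0 0 1;0 0 -7.1 0 0 0 1;0 0 0 0 0 0 1'
python3 - <<'E'
from h import *
d=grab('wrist','w2.png');s=sensors.sense();print(s['clock'],s['position'],s['orientation'])
w=load('w1.png')
a=d['color'];k=cv2.resize(w['color'][165:255,315:415],(800,600) and None,fx=3,fy=3,interpolation=2)
im=cv2.resize(a,(800,600));im[330:600,:300]=k;cv2.imwrite('pics/c2.png',im[:,:,::-1])
E
```

```text
clock: 4.2
position: [0.7445, -0.1745, 0.2406]
orientation: [179.9, -0.2, -176.0]
force: [-0.2, -0.3, 0.2]
gripper_width: 0.0856
4.25 [ 0.74436631 -0.17422106  0.24215019] [ 1.79921845e+02 -7.53427669e-02 -1.76245738e+02]
```

View pics/c2.png

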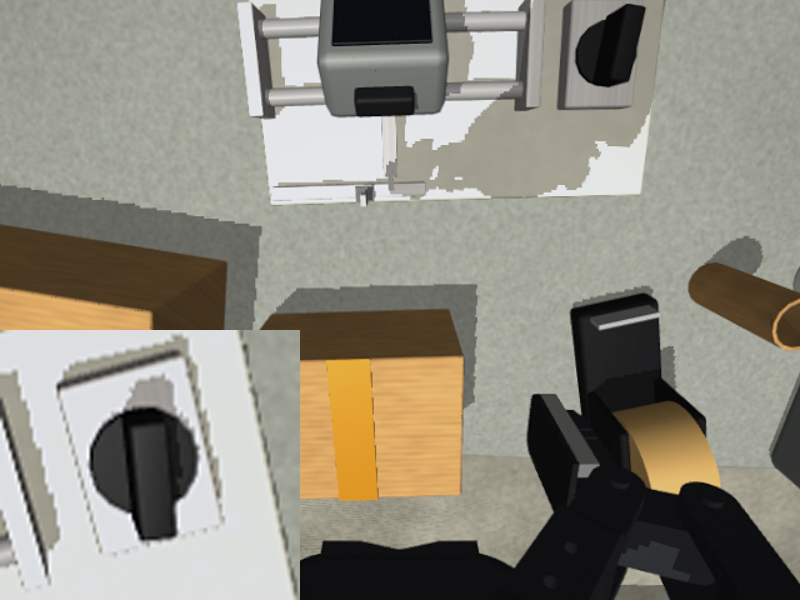

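```bash
python3 - <<'E'
from h import *
d=load('w2.png')
a=cv2.resize(d['color'][110:170,260:350],None,fx=8,fy=8,interpolation=2)
cv2.imwrite('pics/c3.png',a[:,:,::-1])
E
```

```text
(no output)
```

View pics/c3.png

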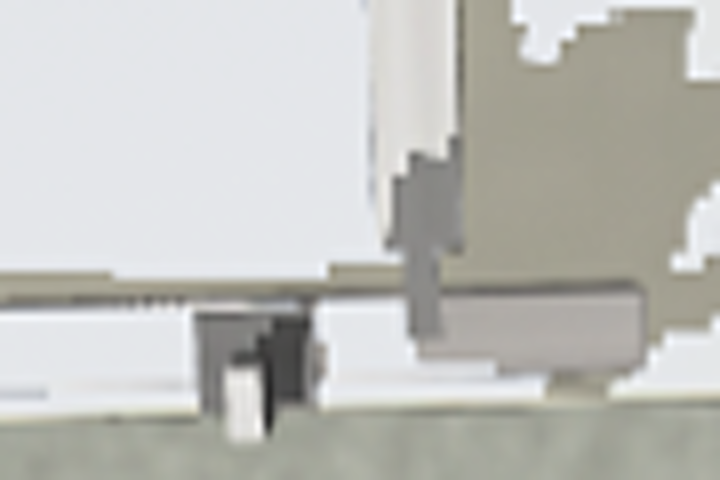

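```bash
python3 - <<'E'
from h import *
d=load('w2.png');C=cloud(d);np.set_printoptions(suppress=True,linewidth=170)
print('cam',d['M'][:3,3].round(3))
print('z mm rows 148-165, cols 282-318');
for v in range(138,166): print(v,(C[v,283:320,2]*1000).round(0).astype(int))
# far edge & knob-side edge of plate: by depth z>6mm
E
```

```text
cam [ 0.66  -0.181  0.384]
z mm rows 148-165, cols 282-318
138 [12 12 13 13 12 12 12 11 12 11 12 12 11 12 13 12 13 11 12 11 13 13 13 12 41 40 40 39 40 40 42 40 41 41 40 11 12]
139 [12 13 13 12 13 14 11 12 13 11 12 13 12 12 12 13 13 12 12 13 12 12 13 13 41 40 41 41 39 41 41 40 40 41 39 13 13]
140 [11 13 13 13 11 11 11 13 13 12 13 11 12 11 11 14 13 11 12 12 14 13 12 12 39 40 40 39 39 41 39 41 40 40 40 12 12]
141 [13 12 14 14 13 11 11 14 13 12 12 13 10 11 12 12 12 12 12 12 11 12 15 13 40 40 39 40 40 41 40 42 13 12 11 13 12]
142 [13 14 11 12 13 13 12 13 12 12 10 14 11 12 12 12 13 11 12 12 12 13 13 12 12 13 12 40 40 41 40 39 12 12 12 12 14]
143 [12 11 11 13 12 12 13 12 13 13 13 12 14 13 12 13 11 12 13 12 12 12 12 13 12 12 12 41 42 42 41 40 12 13 13 12 12]
144 [ 14  13  12  11 384  13  12  12  13  12 384  12  12  12  13  13  11  11  13  12  13  12  12  11  13  12  13  41  41  40  41  40  13  11  11  12  12]
145 [384  14  12  13  13  11  12  12  14  11  12  11  12  13  13  14  12  13  12  13  11  12  12  12  13  13  12  40  40  41  40  40  13  12  12  11  14]
146 [12 11 12 12 12 13 11 13 11
[... 1682 characters left out ...]
28 29 28 28 27 26 12 12 12 13 11 13 11 12 12 13 12 11 13 12 12 12 11 11 12 13]
161 [ 12  11  28  27  28  47  45  47  47  46  37  27  26  27  27  27 384  12  11  11  11  11  11  12  11   9  11  11   9   0   0   0   0   0   0  -1   0]
162 [-1  0  0  1  2 47 45 46 46 46 37  1 -1  0  1 -1  1  0  0 -1  1  0  2  2  0  0  0  2  0  0  1  0  1  0 -1  0 -1]
163 [ 1  1  0  0  0 46 46 46 46 46 37  1  0  1  2  0  1 -1  1  0  1  0  0  0  0  1  0  0  0  0  0  1  1  0  0  0  0]
164 [ 0  0 -1  1  1  1 46 46 46 46  0  0  1  0  2  1  0  1  1  0  0  0  1 -1  0  1  0 -1  0  1  1 -1  0  0  0  0  1]
165 [ 0  1  0 -1  0  0  2  0  0 -1  0  1 -1  1  0  1  0  0  0 -1 -1  0  0  0  0  1  1  1  1  1  1  0 -2  0  0  1  0]
```

```bash
cat > m.py <<'E'
from h import *
np.set_printoptions(suppress=True,linewidth=170,precision=4)
def line(P):
    vx,vy,x,y=cv2.fitLine(np.float32(P[:,:2]),cv2.DIST_HUBER,0,.001,.001).ravel();return np.array([vx,vy])*np.sign(-vy if abs(vy)>abs(vx) else vx),np.array([x,y])
def ptmk(d,r0=100,r1=200,c0=215,c1=380):
    """pointer tip and mark edge as centroids of depth layers"""
    C=cloud(d)
    return C
E
python3 - <<'E'
from m import *
d=load('w2.png');C=cloud(d)
p=plane(d,[[312.5,152.5]],.040)[0];m=plane(d,[[290,155.5]],.046)[0];m2=plane(d,[[290.2,163.5]],.046)[0]
E=[]
for c in range(222,510):
    z=C[130:185,c,2];r=np.where((z>.008)&(z<.03))[0]
    if len(r): E.append((c,130+r.max()+.5))
P=plane(d,E,.012);v,o=line(P);print('edge dir',v,o,'yaw',np.degrees(np.arctan2(v[0],-v[1])),'resid',np.median(abs((P[:,:2]-o)@[-v[1],v[0]])))
print('pointer',p,'mark',m,m2)
ey=-v;ex=np.array([ey[1],-ey[0]]);print('gap along -y mm',-(m-p)[:2]@ey*1000,'x',(m-p)[:2]@ex*1000)
# knob, from both views
for f,box in(('w1.png',(165,255,330,415)),('w2.png',(0,95,450,530))):
    d=load(f);C=cloud(d)[box[0]:box[1],box[2]:box[3]]
    k=(abs(C[...,2]-.068)<.004).astype(np.uint8);n,l,st,_=cv2.connectedComponentsWithStats(k);i=1+st[1:,4].argmax()
    v_,u_=np.where(l==i);Q=plane(d,np.c_[u_+box[2],v_+box[0]],.068)[:,:2]
    r=cv2.minAreaRect(np.float32(Q*1000));b=cv2.boxPoints(r);e=max((b[1]-b[0],b[2]-b[1]),key=np.linalg.norm);print(f,'knob',r,'zmed',np.median(C[...,2][l==i]),'bar yaw',np.degrees(np.arctan2(e[1],e[0]))%180)
# window
d=load('w1.png');C=cloud(d);g=d['color'].max(2);k=(g<45).astype(np.uint8);k[:225]=0;k[305:]=0;k[:,:180]=0;k[:,265:]=0
n,l,st,ce=cv2.connectedComponentsWithStats(k)
for i in range(1,n):
    if st[i,4]>300: print(st[i],ce[i])
i=1+st[1:,4].argmax();w=cv2.erode((l==i).astype(np.uint8),np.ones((5,5)))>0
Q=C[w];c=np.median(Q,0);u,s,vt=np.linalg.svd(Q-Q.mean(0));n_=vt[2]*np.sign(vt[2,2]);print('window',Q.mean(0),n_,'lean',np.degrees(np.arccos(n_[2])),'az',np.degrees(np.arctan2(n_[1],n_[0])),'rms',s[2]/len(Q)**.5)
E
```

```text
edge dir [ 0.1025 -0.9947] [ 0.6977 -0.151 ] yaw 5.880374 resid 0.00025586004134214277
pointer [ 0.6904 -0.1843  0.04  ] mark [ 0.694  -0.2044  0.046 ] [ 0.7011 -0.2039  0.046 ]
gap along -y mm 20.386362017466876 x 1.4549403786460717
w1.png knob ((585.1072998046875, -42.29833984375), (14.06010627746582, 44.0080680847168), 87.30880737304688) zmed 0.06773807325594305 bar yaw 177.3088
w2.png knob ((587.0112915039062, -43.61448669433594), (15.589319229125977, 44.44432067871094), 88.19247436523438) zmed 0.06777848463524508 bar yaw 178.19247
[242 225  23  70 826] [255.7518 249.5956]
[ 190  232   53   66 2596] [215.5223 264.629 ]
window [ 0.5917 -0.1926  0.1277] [-0.5298 -0.8099  0.2517] lean 75.42468625250005 az -123.19096242582954 rms 0.010729909339672916
```

Pointer-to-mark gap is 20.4 mm, so the knob needs about 97.5° clockwise. The station yaw is 5.9°, the knob axis is at (0.586, -0.043), and the bar yaw is about 177.8°.

```bash
python3 -m handwheel '0 0 0 2.98 2.82 0 0;0 0 0 2.98 2.82 0 0;0 0 0 2.98 2.82 0 0;0 0 0 2.98 2.82 0 0;0 0 0 2.98 2.82 0 0;0 0 6 0 0 2 0;0 0 0 0 0 2 0;0 0 0 0 0 2 0;0 0 0 0 0 2 0;0 0 0 0 0 0 0'
python3 - <<'E'
from m import *
d=grab('wrist','w3.png');s=sensors.sense();print(s['clock'],s['position'],s['orientation'],s['gripper_width'],s['qpos'][6])
C=cloud(d);z=C[...,2]
k=((abs(z-.068)<.004)&(abs(C[...,0]-.586)<.04)&(abs(C[...,1]+.043)<.04)).astype(np.uint8);n,l,st,_=cv2.connectedComponentsWithStats(k);i=1+st[1:,4].argmax()
v_,u_=np.where(l==i);Q=plane(d,np.c_[u_,v_],.068)[:,:2];r=cv2.minAreaRect(np.float32(Q*1000));print(r,len(Q))
sup=(C[...,1]<-.07)&(C[...,1]>-.12)&(abs(C[...,0]-.59)<.06)&(z<.1);print('support z',np.percentile(z[sup],[50,90,98]))
E
```

```text
clock: 5.08
position: [0.5828, -0.0447, 0.1605]
orientation: [-179.9, -0.3, 177.7]
force: [-0.8, 0.4, -0.6]
gripper_width: 0.0428
5.1333 [ 0.584  -0.0446  0.1625] [-179.9374   -0.1583  177.7989] 0.042315796680252746 78.26009065280458
((584.7010498046875, -42.021759033203125), (13.448552131652832, 44.03775405883789), 87.48246765136719) 1196
support z [0.0124 0.0455 0.0467]
```

```bash
python3 -m handwheel '0 0 0 -.1 .26 2 -.4;0 0 0 0 0 2.5 -.4;0 0 0 0 0 2.5 -.4;0 0 0 0 0 2.5 -.4;0 0 0 0 0 1.5 -.4;0 0 0 0 0 .95 -.4;0 0 0 0 0 0 -.4' && python3 -m handwheel '0 0 0 0 0 0 -1;0 0 0 0 0 0 -1;0 0 0 0 0 0 -1;0 0 0 0 0 0 -1;0 0 0 0 0 0 -1;0 0 0 0 0 0 -1' 60
```

```text
clock: 5.72
position: [0.5862, -0.0419, 0.0432]
orientation: [180.0, -0.1, 178.0]
force: [0.3, 1.1, -0.1]
gripper_width: 0.0256
clock: 6.22
position: [0.5876, -0.0421, 0.0452]
orientation: [-179.9, 0.1, 178.0]
force: [-2.3, -1.8, 5.9]
gripper_width: 0.0126
```

```bash
python3 -m handwheel '0 0 6 0 0 0 -1;0 0 6 0 0 0 -1;0 0 6 0 0 0 -1;0 0 6 0 0 0 -1;0 0 6 0 0 0 -1;0 0 6 0 0 0 -1;0 0 6 0 0 0 -1;0 0 6 0 0 0 -1;0 0 6 0 0 0 -1;0 0 6 0 0 0 -1;0 0 6 0 0 0 -1;0 0 6 0 0 0 -1;0 0 6 0 0 0 -1;0 0 6 0 0 0 -1;0 0 6 0 0 0 -1;0 0 6 0 0 0 -1;0 0 1.4 0 0 0 -1;0 0 0 0 0 0 -1;0 0 0 0 0 0 -1'
python3 - <<'E'
from m import *
s=sensors.sense();print(s['qpos'],s['moment'],s['force'])
# window plane from scene/top views
for f in('top','scene'):
    d=grab(f,f+'1.png')
E
```

```text
clock: 7.8
position: [0.5869, -0.0429, 0.0452]
orientation: [180.0, 0.1, 80.6]
force: [-4.5, -1.8, 7.5]
gripper_width: 0.0128
[ 23.6758  22.3939 -26.3858 102.6999  11.7117  57.5741 -16.7109] [-0.6035  0.7549 -0.1439] [-4.4749 -1.7759  7.541 ]
```

```bash
python3 -m handwheel '0 0 0 0 0 0 -.4;0 0 0 0 0 0 -.4;0 0 0 0 0 0 -.4;0 0 0 0 0 -2 -.4;0 0 0 0 0 -3.4 -.4;0 0 0 0 0 -3.4 -.4;0 0 0 0 0 -3.4 -.4;0 0 0 0 0 -3.4 -.4;0 0 0 0 0 -3.4 -.4;0 0 0 -3 1.84 0 -.4;0 0 0 -3 1.84 0 -.4;0 0 0 -3 1.84 0 0;0 0 0 -3 1.84 0 .5;0 0 0 -3 1.84 0 1;0 0 0 -3 1.84 0 1;0 0 0 -3 1.84 0 1;0 0 0 0 0 0 1'
python3 - <<'E'
from m import *
d=grab('wrist','w4.png');s=sensors.sense();print(s['clock'],s['position'],s['orientation'])
print(proj(d,[[.694,-.204,.046],[.586,-.043,.068],[.6,-.2,.13]]))
C=cloud(d);z=C[...,2]
near=(abs(C[...,0]-.69)<.03)&(abs(C[...,1]+.2)<.05)
u=proj(d,[[.694,-.204,.046]])[0].astype(int);r0,c0=u[1],u[0]
cv2.imwrite('pics/c4.png',cv2.resize(d['color'][r0-35:r0+35,c0-50:c0+50],None,fx=8,fy=8,interpolation=2)[:,:,::-1])
print(r0,c0)
for v in range(r0-16,r0+14): print(v,(z[v,c0-22:c0+16]*1000).round(0).astype(int))
E
```

```text
clock: 9.32
position: [0.6793, -0.2795, 0.231]
orientation: [-179.9, 0.3, 80.1]
force: [-2.3, -1.4, -1.5]
gripper_width: 0.0854
9.3667 [ 0.6792 -0.2753  0.2314] [-179.8835    0.078    80.2552]
[[321.9209 125.3071]
 [131.09   -79.5065]
 [179.9875 148.7873]]
125 321
109 [12 13 12 12 11 12 12 10 11 12 12 11 24 23 24 25 24 24 24 25 25 24 24 23 12 12 12 12 11  1 -1  0 -1  0  0 -1  0 -1]
110 [373  12  12  12  12  10  12  10  11  13  12  12  22  25  23  25  23  25  23  25  24  26  24  24  12  12  11  11  10   0   0   0  -1   0   1  -1   0   1]
111 [ 12  12  12  12  13  12  12  13  12  12  13  11  11  24  23  23  23  25  23  23  24  24 373  24  12  12  12  11  11  11   0   0   0   1   0   1   0   1]
112 [11 12 12 12 11 12 13 11 11 12 12 13 13 22 24 23 23 24 22 24 24 23 25 24 12 12 13 12 12 12  0  0 -1  1  1  0 -1  1]
113 [12 11 12 12 11 13 13 12 12 10 11 11 10 24 23 23 22 23 24 25 25 25 26 23 22 11 13 12 11 11 -1 -1  1  0  0  0  1  2]
114 [ 12  13  12  12  12  13  11  11  13  12  11  11  12  24  23  26  23  24  25  24  24  24  24  23  23  13  12  13  12  11  -1   0   0   1  -1 373  -1   0]
1
[... 2292 characters left out ...]
 39 39 40 41 40 40 11 13 12 14 11 11 13 13 25 27 27 27 27 27 28 27 24 25 25 13 10 12 12 11  1 -1  0]
134 [42 40 39 41 40 41 40 41 40 40 40 37 13 13 12 12 11 12 11 23 27 27 28 24 24 24 25 23 24 23 11 12 12 12 12  0  1  0]
135 [40 40 39 41 39 40 40 41 40 40 40 42 12 12 12 13 13 13 13 23 24 24 24 24 24 25 24 24 24 24 12 11 12 12 12 10  0  0]
136 [42 40 40 40 41 40 40 41 40 40 12 12 13 12 12 12 13 12 12 22 25 23 24 25 24 23 24 25 24 23 23 13 12 11 12 12  1  0]
137 [40 41 41 41 40 41 11 13 12 13 12 13 12 11 13 11 11 12 14 12 23 23 23 23 22 24 24 23 25 24 24 13 11 14 10 12  1  0]
138 [40 40 40 11 13 11 11 13 11 11 12 12 10 11 13 12 11 13 12 12 24 24 25 24 23 23 24 23 24 24 25 13 12 13 13 12  0  0]
```

View pics/c4.png

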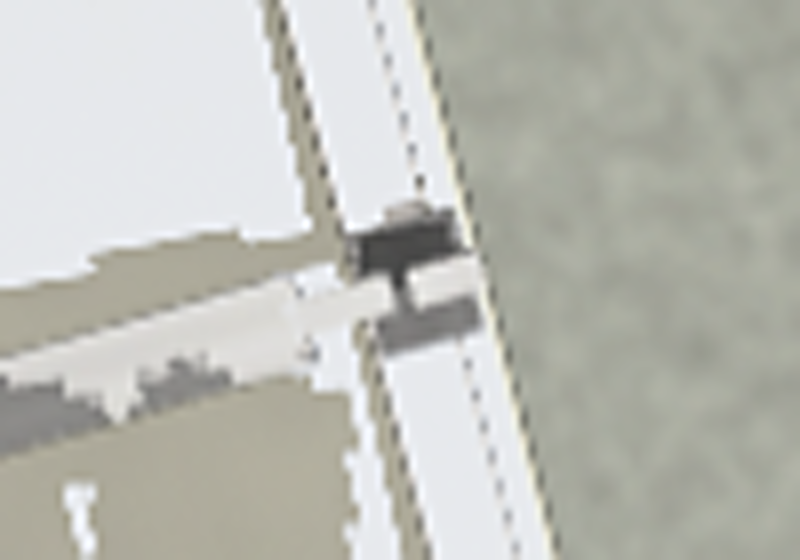

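The pointer tip (crop about 345,305) now nearly meets the blade (crop about 450,282). Next I compute the residual.

```bash
cat >> m.py <<'E'
def resid(f,mk=np.array([.694,-.204])):
    d=load(f);C=cloud(d);z=C[...,2]
    near=(np.hypot(C[...,0]-mk[0],C[...,1]-mk[1])<.03)
    a=np.radians(5.88);ex=np.array([np.cos(a),np.sin(a)]);ey=np.array([-ex[1],ex[0]])
    v,u=np.where(near&(abs(z-.046)<.003));B=plane(d,np.c_[u,v],.046)[:,:2]
    v,u=np.where(near&(abs(z-.040)<.0025));P=plane(d,np.c_[u,v],.040)[:,:2]
    bx,by=B@ex,B@ey;px,py=P@ex,P@ey
    mid=lambda q:(np.percentile(q,3)+np.percentile(q,97))/2
    print(f,'blade x',bx.min(),bx.max(),'yw',np.ptp(by),'y',mid(by))
    t=px.max();s=(px>t-.010)&(px<t-.001);print('tip x',t,'yw',np.ptp(py[s]),'y',mid(py[s]),'n',s.sum(),'gap (still to go, -y) mm',(mid(py[s])-mid(by))*1000)
E
python3 - <<'E'
from m import *
resid('w2.png');resid('w4.png')
d=load('w4.png');C=cloud(d);E=[]
for r in range(60,200):
    z=C[r,290:400,2];c=np.where((z>.008)&(z<.016))[0]
    if len(c): E.append((290+c.max()+.5,r))
P=plane(d,E,.012);v,o=line(P);print('yaw',np.degrees(np.arctan2(v[0],-v[1])))
# window / head in w4 and scene1, depth
for f in('w2.png','w4.png','scene1.png','top1.png'):
    d=load(f);C=cloud(d);g=d['color'].max(2)
    off=np.array([.6,-.19]) if f=='w2.png' else np.array([.602,-.212])
    k=(g<50)&(C[...,2]>.1)&(C[...,2]<.15)&(np.hypot(C[...,0]-off[0],C[...,1]-off[1])<.06)
    k=cv2.morphologyEx(k.astype(np.uint8),cv2.MORPH_OPEN,np.ones((3,3)));n,l,st,ce=cv2.connectedComponentsWithStats(k)
    if n<2: print(f,'none');continue
    i=1+st[1:,4].argmax();Q=C[l==i];c=np.median(Q,0);print(f,st[i],ce[i],'mean',Q.mean(0))
    for _ in range(3):
        u,s,vt=np.linalg.svd(Q-Q.mean(0),full_matrices=False);Q=Q[abs((Q-Q.mean(0))@vt[2])<.004]
    n_=vt[2]*np.sign(vt[2,2]);print(' n',n_,'lean',np.degrees(np.arccos(n_[2])),'az',np.degrees(np.arctan2(n_[1],n_[0])),len(Q))
E
```

```text
w2.png blade x 0.669752207316617 0.6770370906208892 yw 0.00399890652543422 y -0.2746353651291954
tip x 0.6695384665080383 yw 0.003691905943826901 y -0.25419073762702765 n 38 gap (still to go, -y) mm 20.444627502167744
w4.png blade x 0.6693612741252327 0.6772344351627342 yw 0.004007179176648723 y -0.2747340065452769
tip x 0.6744491654040363 yw 0.003948564238630048 y -0.27449957669134206 n 17 gap (still to go, -y) mm 0.23442985393484772
yaw 5.8123174
w2.png [ 266    0   79   36 2606] [304.495  16.401] mean [ 0.6017 -0.1934  0.1337]
 n [-0.6427 -0.0638  0.7635] lean 40.22910142465828 az -174.33033239268104 2606
w4.png [ 150  129   65   77 2978] [182.1189 168.8737] mean [ 0.5962 -0.2133  0.1274]
 n [-0.6397 -0.0604  0.7663] lean 39.979318024940135 az -174.60967811031261 2978
scene1.png [237 164  20  12 142] [246.4225 169.4085] mean [ 0.5944 -0.2122  0.1258]
 n [-0.6423 -0.0713  0.7631] lean 40.260956637400355 az -173.66654427314216 142
top1.png [408 209  16  16 234] [415.7051 216.7949] mean [ 0.5904 -0.2138  0.1247]
 n [-0.6584 -0.0907  0.7472] lean 41.650161076139256 az -172.15291555575922 202
```

```bash
python3 - <<'E'
from m import *
a=np.radians(5.85);ex=np.array([np.cos(a),np.sin(a)]);ey=np.array([-ex[1],ex[0]])
d=load('w4.png');C=cloud(d);z=C[...,2]
v,u=np.where((np.hypot(C[...,0]-.694,C[...,1]+.204)<.03)&(abs(z-.040)<.003));P=plane(d,np.c_[u,v],.040)[:,:2];px,py=P@ex,P@ey
for lo,hi in((.655,.66),(.66,.664),(.664,.668)):
    s=(px>lo)&(px<hi)&(abs(py+.2745)<.0035);print(lo,py[s].min(),py[s].max(),py[s].mean())
L=.7;n=np.r_[-np.sin(L)*ex,np.cos(L)];X=np.r_[np.cos(L)*ex,np.sin(L)];Y=np.r_[ey,0]
for f in('w4.png','scene1.png'):
    d=load(f);C=cloud(d);g=d['color'].max(2)
    k=(g<50)&(C[...,2]>.095)&(C[...,2]<.16)&(np.hypot(C[...,0]-.6,C[...,1]+.212)<.06)
    k=cv2.morphologyEx(k.astype(np.uint8),cv2.MORPH_OPEN,np.ones((3,3)));nn,l,st,ce=cv2.connectedComponentsWithStats(k);i=1+st[1:,4].argmax();Q=C[l==i]
    h=np.median(Q@n);Q=Q[abs(Q@n-h)<.004];x,y=Q@X,Q@Y
    e=[np.percentile(q,p) for q in(x,y) for p in(1,99)];cx,cy=(e[0]+e[1])/2,(e[2]+e[3])/2
    print(f,'ext',e[1]-e[0],e[3]-e[2],'centre',cx*X+cy*Y+h*n)
E
```

```text
0.655 -0.2778097267437544 -0.2714139655676914 -0.274367119342826
0.66 -0.2762234286425057 -0.27227187089453503 -0.27428919730371165
0.664 -0.27612518851079554 -0.2721774672434511 -0.2741331146583447
w4.png ext 0.05462672961734766 0.04650657397556668 centre [ 0.5942 -0.214   0.1257]
scene1.png ext 0.05215397717541154 0.04527326440006815 centre [ 0.5944 -0.2124  0.126 ]
```

The residual gap is about 0.3 to 0.5 mm, so the knob stage is done. The window centre is (0.594, -0.214, 0.126), leaning 40° at the station yaw. Now to the tall stack.

```bash
python3 -m handwheel '0 0 0 0 0 -2.5 1;0 0 0 0 0 -2.5 1;0 0 0 3.49 -1.45 0 1;0 0 0 3.49 -1.45 0 1;0 0 0 3.49 -1.45 0 1;0 0 0 3.49 -1.45 0 1;0 0 0 3.49 -1.45 0 1;0 0 0 3.49 -1.45 0 1;0 0 0 3.49 -1.45 0 1;0 0 0 3.49 -1.45 0 1;0 0 0 3.49 -1.45 0 1;0 0 0 3.49 -1.45 0 1;0 0 0 3.49 -1.45 0 1;0 0 0 3.49 -1.45 0 1;0 0 0 3.49 -1.45 0 1;0 0 0 3.49 -1.45 0 1;0 0 3.9 0 0 0 1;0 0 3.9 0 0 0 1;0 0 0 0 0 0 1'
python3 - <<'E'
from m import *
d=grab('wrist','w5.png');s=sensors.sense();print(s['clock'],s['position'],s['orientation'],s['qpos'])
def tops(d):
    C=cloud(d);z=C[...,2];g=d['color'].min(2)
    for h,t in((.144,.012),(.089,.008)):
        k=((abs(z-h)<t)&(C[...,1]>.12)&(C[...,1]<.33)&(abs(C[...,0]-.55)<.07)).astype(np.uint8);k=cv2.morphologyEx(k,2,np.ones((3,3)))
        n,l,st,ce=cv2.connectedComponentsWithStats(k)
        for i in range(1,n):
            if st[i,4]>150:
                hh=np.percentile(z[l==i],70);c=max(cv2.findContours((l==i).astype(np.uint8),0,1)[0],key=len)[:,0]
                P=plane(d,c,hh)[:,:2];(x,y),r=cv2.minEnclosingCircle(np.float32(P));print('top z',hh,'c',x,y,'diam',2*r,st[i])
tops(d);tops(load('scene0.png'))
E
```

```text
clock: 10.95
position: [0.5574, 0.2475, 0.2839]
orientation: [-180.0, -0.0, 73.0]
force: [0.9, -0.7, -0.5]
gripper_width: 0.0858
11.0 [0.558  0.2464 0.2838] [179.999    0.0059  73.0328] [  2.632   15.4576 -35.5376  83.546    8.9685  83.8518 -49.8494]
top z 0.1443182273307096 c 0.5649147629737854 0.2840232849121094 diam 0.045785654336214066 [ 287  152   58   58 2653]
top z 0.08932298728308209 c 0.547713577747345 0.22954535484313965 diam 0.0470132939517498 [ 293  209   47   44 1657]
top z 0.08921029237933963 c 0.5308886170387268 0.17489533126354218 diam 0.04761606082320213 [ 294  263   44   42 1472]
top z 0.1431317729870762 c 0.5669434666633606 0.28429359197616577 diam 0.04903516545891762 [342 309  23  22 395]
top z 0.08816467287892671 c 0.5301278233528137 0.1740899384021759 diam 0.047807034105062485 [332 275  19  18 287]
top z 0.08865469756590391 c 0.5491406917572021 0.2266351729631424 diam 0.04599325358867645 [337 297  19  18 237]
```

View pics/w5.png

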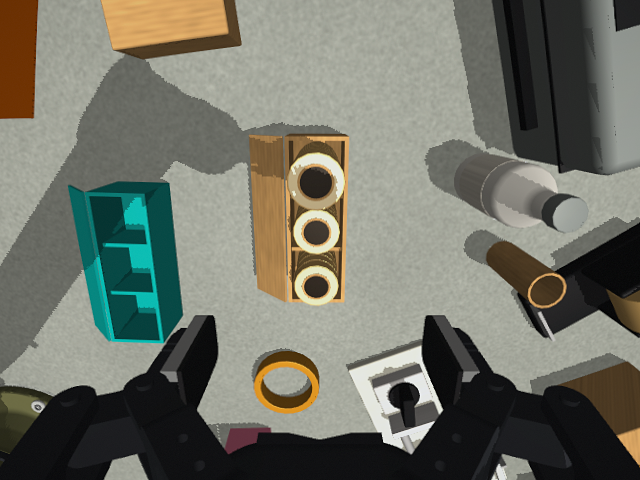

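The tall stack is at pixel (316,181): centre (0.565, 0.284), top 0.144, diameter 46 mm. The two short ones, at (316,232) and (316,286), have tops at 0.089. The jaws are already across the row, so I descend.

```bash
python3 -m handwheel '0 0 0 1.9 -.22 0 1;0 0 0 1.9 -.21 0 1;0 0 0 0 0 3 1;0 0 0 0 0 3 1;0 0 0 0 0 3 1;0 0 0 0 0 3 1;0 0 0 0 0 3 1;0 0 0 0 0 2.5 1;0 0 0 0 0 1.4 1;0 0 0 0 0 0 1;0 0 0 0 0 0 1' && python3 -m handwheel '0 0 0 0 0 0 .3;0 0 0 0 0 0 .2;0 0 0 0 0 0 .1;0 0 0 0 0 0 0;0 0 0 0 0 0 -.2;0 0 0 0 0 0 -.4;0 0 0 0 0 0 -1;0 0 0 0 0 0 -1;0 0 0 0 0 0 -1;0 0 0 0 0 0 -1' 50
```

```text
clock: 11.92
position: [0.566, 0.2827, 0.095]
orientation: [-180.0, 0.0, 72.9]
force: [0.5, 1.0, 0.5]
gripper_width: 0.0856
clock: 12.75
position: [0.5666, 0.2836, 0.0968]
orientation: [179.9, -0.1, 72.9]
force: [-2.2, -0.8, 5.7]
gripper_width: 0.045
```

```bash
python3 -m handwheel '0 0 0 0 0 -.6 -1;0 0 0 0 0 -1.2 -1;0 0 0 0 0 -2 -1;0 0 0 0 0 -2.2 -1;0 0 0 0 0 -3 -1;0 0 0 0 0 -3 -1;0 0 0 0 0 -3 -1;0 0 0 0 0 -3 -1;0 0 0 0 0 -3 -1;0 0 0 0 0 -3 -1;0 0 0 0 0 0 -1;0 0 0 0 0 0 -1'
python3 - <<'E'
from m import *
s=sensors.sense();print(s['force'],s['qpos'])
M=T(s);a=np.radians(5.85);ex=np.array([np.cos(a),np.sin(a),0]);ey=np.array([-ex[1],ex[0],0])
n=-np.sin(.7)*ex+[0,0,np.cos(.7)]
# target: tool x along ey (yaw 95.85 then tilt)
Rt=np.c_[ey,np.cross(-n,ey),-n];print(R.from_matrix(Rt).as_euler('xyz',degrees=True))
print('rotvec tool deg',R.from_matrix(M[:3,:3].T@Rt).as_rotvec(degrees=True))
d=grab('wrist','w6.png');C=cloud(d);print([C[v,316] for v in (60,181,232,286)])
E
```

```text
clock: 13.75
position: [0.5665, 0.2835, 0.3377]
orientation: [179.8, -0.2, 72.8]
force: [-0.4, 0.8, -2.6]
gripper_width: 0.0452
[-0.4322  0.8468 -2.6202] [ -1.4137  18.0121 -36.3203  74.7259  10.6028  90.3298 -53.4188]
[139.893   0.     95.85 ]
rotvec tool deg [-39.3349   7.9205 -22.0968]
[array([ 0.6078,  0.4287, -0.0008]), array([0.5645, 0.2897, 0.0012]), array([0.5709, 0.3051, 0.281 ]), array([0.5713, 0.3051, 0.3522])]
```

View pics/w6.png

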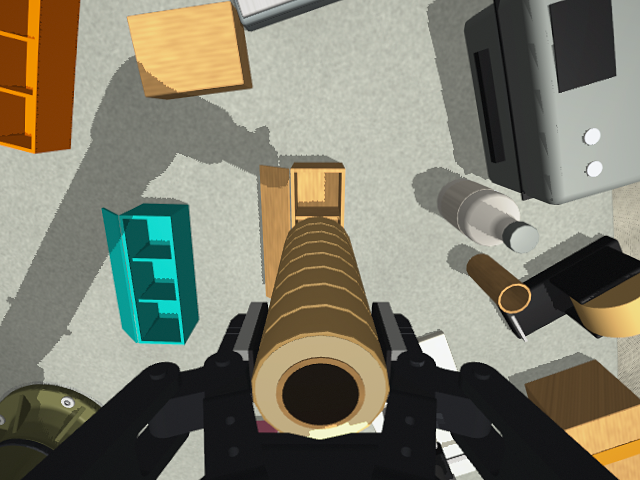

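```bash
python3 -m handwheel '0 0 0 -1.5 .14 -1 -1;0 0 0 -2.8 .26 -1 -1;0 0 0 -3.5 .32 0 -1;0 0 0 -3.5 .32 0 -1;0 0 0 -3.5 .32 0 -1;0 0 0 -3.5 .32 0 -1;0 0 0 -3.5 .32 0 -1;0 0 0 -3.5 .32 0 -1;0 0 0 -3.5 .32 0 -1;0 0 0 -3.5 .32 0 -1;0 0 0 -3.5 .32 0 -1;0 0 0 -3.5 .32 0 -1;0 0 0 -3.5 .32 0 -1;0 0 0 -3.5 .32 0 -1;0 0 0 -3 .27 0 -1;0 0 0 -2 .18 0 -1;0 0 0 0 0 0 -1;0 0 0 0 0 0 -1' && python3 -m handwheel '0 0 -5 0 0 0 -1;0 0 -6 0 0 0 -1;0 0 -6 0 0 0 -1;0 0 -6 0 0 0 -1;-3 0 0 0 0 0 -1;-5 0 0 0 0 0 -1;-5 0 0 0 0 0 -1;-5 0 0 0 0 0 -1;-5 0 0 0 0 0 -1;-5 0 0 0 0 0 -1;-5 0 0 0 0 0 -1;-4.1 0 0 0 0 0 -1;-3 0 0 0 0 0 -1;0 0 0 0 0 0 -1;0 0 0 0 0 0 -1'
cat >> m.py <<'E'
def held(d):
    """cylinder axis of held stack: depth points in tool frame"""
    s=sensors.sense();M=T(s);C=cloud(d);P=(C.reshape(-1,3)-M[:3,3])@M[:3,:3]
    k=(abs(P[:,0])<.035)&(abs(P[:,1])<.03)&(P[:,2]>.015)&(P[:,2]<.12)&(d['range_z'].ravel()>0);P=P[k]
    from scipy.optimize import least_squares
    f=lambda q:np.hypot(P[:,0]-q[0]-q[1]*P[:,2],P[:,1]-q[2]-q[3]*P[:,2])-.023
    r=least_squares(f,[0,0,0,0],loss='soft_l1',f_scale=.001);q=r.x;zb=np.percentile(P[abs(f(q))<.003,2],99.5)
    b=M[:3,:3]@[q[0]+q[1]*zb,q[2]+q[3]*zb,zb]+M[:3,3];ax=-M[:3,:3]@np.array([q[1],q[3],1]);ax/=np.linalg.norm(ax)
    print('n',len(P),'rms',np.median(abs(f(q))),'q',q,'zb',zb);return b,ax,M
a=np.radians(5.85);ex=np.array([np.cos(a),np.sin(a),0]);ey=np.array([-ex[1],ex[0],0]);N=-np.sin(.7)*ex+[0,0,np.cos(.7)]
W=np.array([.5942,-.2137,.1258])
def report(f):
    d=grab('wrist',f);b,ax,M=held(d);print(sensors.sense()['clock'],M[:3,3],sensors.sense()['orientation'],'bottom',b,'axis',ax,'tilt err',np.degrees(np.arccos(ax@N)))
    e=W+.05*N-b;print('shift needed, tool cm',(M[:3,:3].T@e*100),'dist now',(b-W)@N)
    Rn=R.align_vectors([N],[ax])[0].as_matrix();print('turn tool deg',R.from_matrix(M[:3,:3].T@Rn@M[:3,:3]).as_rotvec(degrees=True))
E
python3 -c "
from m import *
report('w7.png');print(sensors.sense()['qpos'])"
```

```text
clock: 15.3
position: [0.4581, -0.2222, 0.3531]
orientation: [-179.8, -0.1, 72.6]
force: [0.6, 0.5, -2.0]
gripper_width: 0.0451
clock: 16.55
position: [0.4772, -0.2374, 0.3506]
orientation: [141.4, -1.1, 96.5]
force: [-0.2, 0.8, -2.0]
gripper_width: 0.045
n 2935 rms 0.00015278695146747623 q [-0.0007  0.0008 -0.0019 -0.013 ] zb 0.09122646771325497
16.6 [ 0.4778 -0.2372  0.3516] [141.2992  -0.9758  96.6052] bottom [ 0.5321 -0.2303  0.2785] axis [-0.6094 -0.0848  0.7883] tilt err 2.5058584236273287
shift needed, tool cm [ 0.7839 -4.7132 10.9106] dist now 0.15771639517474412
turn tool deg [-2.1564 -1.2763 -0.0149]
[ 52.9569 -17.2411  -8.4138 114.2449 -37.0033  61.9401  62.4074]
```

```bash
python3 -m handwheel '0 0 0 .08 -.47 1 -1;0 0 0 .1 -.6 1.3 -1;0 0 0 .1 -.6 1.3 -1;0 0 0 .1 -.6 1.3 -1;0 0 0 .1 -.6 1.3 -1;0 0 0 .1 -.6 1.3 -1;0 0 0 .08 -.4 1 -1;-1.1 -.6 0 0 0 0 -1;-1.1 -.7 0 0 0 0 -1;0 0 0 0 0 0 -1;0 0 0 0 0 0 -1;0 0 0 0 0 0 -1'
python3 -c "
from m import *
report('w8.png');print(sensors.sense()['qpos'])"
```

```text
clock: 17.6
position: [0.5, -0.2284, 0.263]
orientation: [138.9, 0.2, 95.6]
force: [-0.4, 0.4, -1.1]
gripper_width: 0.0449
n 2906 rms 0.00015046727446593744 q [-0.0006  0.0003 -0.0008 -0.0119] zb 0.09042864676925898
17.65 [ 0.5001 -0.2284  0.2629] [138.9115   0.1449  95.6517] bottom [ 0.5579 -0.2234  0.1936] axis [-0.6452 -0.0623  0.7614] tilt err 0.37213361298918074
shift needed, tool cm [ 0.6022 -1.5746  2.5424] dist now 0.07571519894996842
turn tool deg [0.3011 0.2186 0.0025]
[ 50.6736 -14.7767  -9.7039 123.6882 -43.1654  48.3055  69.4315]
```

```bash
python3 -m handwheel '0 0 0 .12 -.3 .4 -1;0 0 0 .12 -.35 .55 -1;0 0 0 .12 -.35 .55 -1;0 0 0 .12 -.3 .5 -1;.15 .1 0 .12 -.27 .35 -1;.15 .1 0 0 0 0 -1;0 0 0 0 0 0 -1;0 0 0 0 0 0 -1;0 0 0 0 0 0 -1;0 0 0 0 0 0 -1;0 0 0 0 0 0 -1;0 0 0 0 0 0 -1'
python3 - <<'E'
from m import *
report('w9.png');print(sensors.sense()['qpos'],sensors.sense()['joint_vel'])
for f in('scene','top'): grab(f,f+'2.png')
a=cv2.resize(load('scene2.png')['color'][100:280,170:410],(800,600),interpolation=2)
cv2.imwrite('pics/c9.png',a[:,:,::-1])
d=load('w9.png');C=cloud(d)
# window as seen now, in wrist view
L=.7;X=np.cos(L)*ex+[0,0,np.sin(L)];g=d['color'].max(2)
k=(g<50)&(abs((C-W)@N)<.004)&(abs((C-W)@X)<.04)&(abs((C-W)@ey)<.04);Q=C[k]-W
if len(Q): print(len(Q),'X',np.percentile(Q@X,[1,99]),'Y',np.percentile(Q@ey,[1,99]),'N',np.median(Q@N))
E
```

```text
clock: 18.65
position: [0.5029, -0.2218, 0.234]
orientation: [139.3, -0.1, 95.8]
force: [0.1, -0.1, -1.8]
gripper_width: 0.0447
n 2894 rms 0.00015505183135331932 q [-0.0006  0.0004 -0.0007 -0.0119] zb 0.09041223007745429
18.7 [ 0.5028 -0.2218  0.2339] [139.2701  -0.0672  95.8014] bottom [ 0.5602 -0.2164  0.1643] axis [-0.64   -0.0663  0.7655] tilt err 0.07377494856142919
shift needed, tool cm [-0.0745  0.1258  0.1371] dist now 0.051357408573323486
turn tool deg [-0.0597 -0.0433 -0.0005]
[ 49.872  -13.3203 -10.2145 125.8651 -44.6373  45.182   71.2785] [-0.0255  0.0457 -0.2199  0.09   -0.0885  0.07   -0.0068]
1577 X [-0.0284  0.0263] Y [-0.0062  0.0233] N -0.0001590569911481772
```

View pics/c9.png

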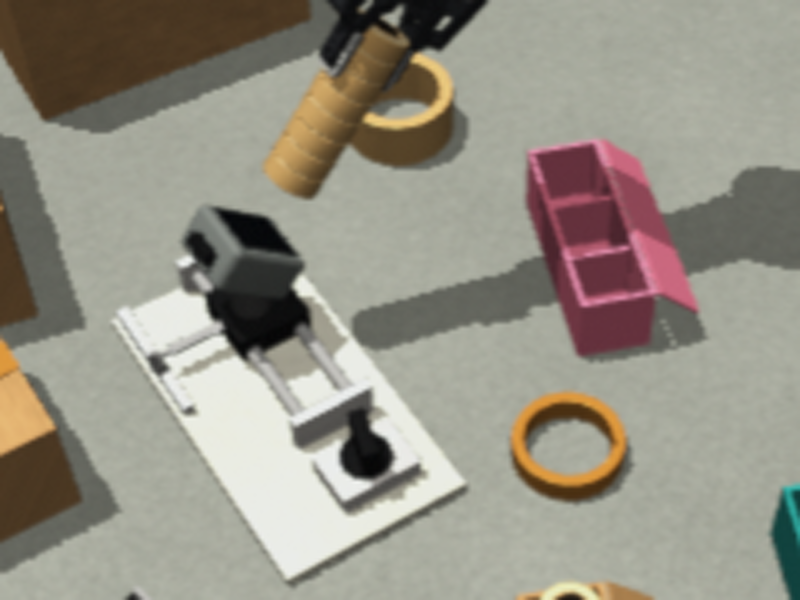

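View pics/w9.png

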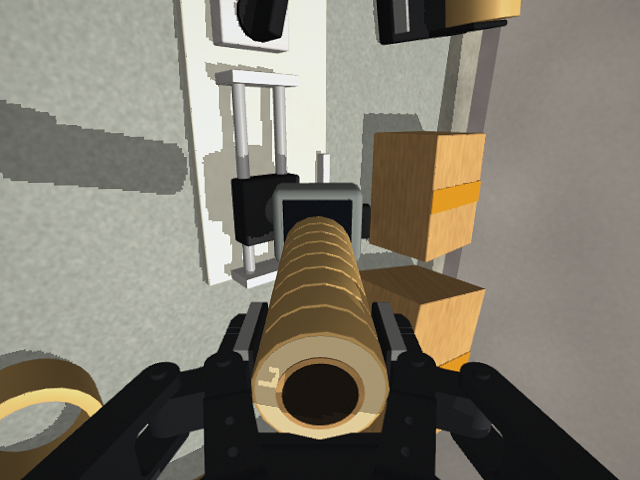

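The scene crop shows the column (about 320,120) aimed square at the head's window, clear of everything. The wrist view shows it in line with the window at (318,210). I'll make a tiny lateral trim, settle, then hand in.

```bash
python3 -m handwheel '0 0 0 -.06 .07 0 -1;0 0 0 0 0 0 -1;0 0 0 0 0 0 -1;0 0 0 0 0 0 -1;0 0 0 0 0 0 -1;0 0 0 0 0 0 -1'
python3 - <<'E'
from m import *
report('w10.png');s=sensors.sense();print(s['force'],s['gripper_width'],abs(s['joint_vel']).max())
print(env.hand_in())
E
```

```text
clock: 19.3
position: [0.5034, -0.2222, 0.2342]
orientation: [139.3, -0.1, 95.8]
force: [-0.0, -0.0, -0.7]
gripper_width: 0.0449
n 2912 rms 0.000155395459844207 q [-0.0006  0.0004 -0.0007 -0.0122] zb 0.09081247351552382
19.35 [ 0.5034 -0.2222  0.2342] [139.2791  -0.0821  95.8022] bottom [ 0.561  -0.2168  0.1642] axis [-0.6396 -0.0665  0.7658] tilt err 0.1038998122323629
shift needed, tool cm [-0.0298  0.0782  0.0858] dist now 0.05084992318101149
turn tool deg [-0.087  -0.0568 -0.0007]
[ 0.2899  0.4337 -1.6635] 0.045063319939706775 0.08148210311197927
the job is handed in; nothing more can be done
None
```

I handed the job in at 19.35 s with both parts done.

- **Knob:** I turned it about 97° clockwise and let go. One wrist view afterwards put the pointer 0.2 to 0.5 mm short of the mark, down from 20.4 mm. I did not measure it again once I had moved on to the column.
- **Column:** I drew the tall column straight up out of its cell and tipped it to face the window. At hand-in it was held still in the air about 51 mm from the window. It was about 0.1° off square and about 1 mm off centre.
- **Clearance:** The last pictures showed it touching nothing.

Three small disagreements in the checks:
- The views put the window's centre about 1 to 2 mm apart.
- The column's lower end measured about 2 mm nearer the gripper than the grip height implies, so the true distance is probably 49 to 51 mm.
- While tipping the column, joint 2 came within 0.05° of its lower limit, and the arm stopped about 2° short of the full tilt. I corrected that on the approach, and joint 2 ended about 4° clear of the limit.

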